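# Clear the clam board and put the drawer tray in order

## Robot

A 6-joint arm with a two-finger parallel gripper is mounted at the origin on the work surface. World frame = base frame: x ahead of the robot, y to its left, z up, the work surface at z = 0. Lengths are in mm, angles in rad, forces in N, time in s.
With the tool pointing down it reaches from about 325 to 900 mm from the base axis. Payload 6.1 kg.
Tool frame: the origin (TCP) lies midway between the tips of the shut fingers; the grasp point (between the pads) lies 19 mm behind it; z points along the fingers, y is the direction in which the jaws open and shut (so a half turn about z gives the same grasp; the last joint's range is limited). The gripper opens to 85 mm and grips with 20 to 120 N. Pads are 22 mm wide; open, the fingers measure 114 mm over their backs; the gripper's body (76 mm by 85 mm) begins 54 mm behind the grasp point. The pads swing forward as they close: fully open they stand 13 mm farther back than shut.
Start: joints at [1.223, 0.22, 1.526, -0, 1.395, -0.126], TCP at [137.49, 609.682, 231.3] pointing down, gripper open.
Joint ranges: [-2.98, 2.98], [-0.91, 2.08], [0.09, 2.57], [-1.24, 4.39], [0.2, 2.65], [-2.68, 2.68]. Speed limits (rad/s): [2.57, 2.57, 3.01, 3.14, 3.14, 3.14].

## Interface

Orientations are given as [roll, pitch, yaw] about the fixed x, y, z axes, in that order (R = Rz(yaw) Ry(pitch) Rx(roll)).
In Python, from plant import r gives the robot as it stands. Calls block until the motion is done:
- r.goto(position, orientation): joint-space move of the TCP to a pose.
- r.line_to(position, frame=None, v=150, stop_force=None): straight line of the TCP; frame=None keeps the orientation; v is the mean speed in mm/s. With stop_force (N) it stops when the force on the tool has changed by that much, and returns True; else False.
- r.set_joints(angles): joint-space move.
- r.set_gripper(opening): finger opening in mm; the grip force is fixed at half the most; returns when the fingers have stopped.
- r.wait(seconds).
- r.solve_ik(position, orientation): joint angles nearest the present ones, or None.
- r.get_obs(): the state.
- r.camera(name): name is "side" or "top"; returns the picture (384x512x3 uint8, red, green, blue); there is no depth.
- r.calibration(name): a dict with "fx", "fy", "cx", "cy" (pixels), "pose" (4x4, takes a point from camera to world coordinates). Camera axes: x right, y down, z forward; pixel columns grow to the right and rows downward; lengths in mm; the calibration is good to about 2 mm. A picture is of the moment at which its call begins. calibration takes no time and is no camera call.
A pose or a line that the arm cannot do raises r.MotionError and nothing moves.
- r.sign_off(): hands the job in, once; it reports no verdict.
The state is a dict: "clock": time; "qpos": joint angles; "qvel": joint speeds; "effort": joint torques, N m; "ee_pos": TCP position; "tool_rot": TCP orientation; "wrist_force": force on the tool from outside, world axes, zero at the start; "wrist_torque": the same for the moment, N m; "finger_gap": finger opening in mm.
Only numpy, scipy, OpenCV 4.12 (cv2) and the standard library are available. Lean on these libraries where they do the work, as an engineer would, in place of code of your own. Each camera call takes 0.05 s, during which the arm holds its last target. There are 200 camera calls.

## Task

With the scraper block, wipe all the clam shells off the serving board into the steel trough at its end, without touching them with the fingers, then put the scraper lengthwise into the narrow middle crosswise compartment of the metal drawer tray. Also, at any time, move both spice jars to the crosswise compartment farthest from the pull, and lay the utensils that are there flat and lengthwise in theirs: spatula in the rightmost, spoon next to it, both heads away from the pull, and brush, either way round, in the crosswise one nearest the pull.

Things in the scene. Friction and masses are not known exactly. Their poses are not given: they have to be found in the camera images.
- tray: Bare metal drawer tray, fixed, 244 x 312 x 24 mm, origin under its centre; a bar pull sticks out 24 mm at its -x side, facing the robot. Floor and walls 4 mm thick, compartments 20 mm deep. From right (-y) to left: two long ones along x, then three crosswise ones along y.
- slot_spatula (a point): Centre of the floor of the spatula's compartment: the rightmost one (-y side of the tray), 236 mm along tray x, 72 mm along tray y. Axes as the tray's.
- slot_spoon (a point): Centre of the floor of the spoon's compartment: the second from the right, 236 mm along tray x, 64 mm along tray y. Axes as the tray's.
- slot_brush (a point): Centre of the floor of the brush's compartment: the crosswise one nearest the pull, 160 mm along tray y, 74 mm along tray x. Axes as the tray's.
- slot_scraper (a point): Centre of the floor of the scraper's compartment: the narrow middle crosswise one, 160 mm along tray y, 60 mm along tray x. Axes as the tray's.
- slot_jars (a point): Centre of the floor of the jars' compartment: the empty crosswise one farthest from the pull, 160 mm along tray y, 94 mm along tray x. Axes as the tray's.
- board: Dark serving board, fixed, 260 (x) x 142 mm, top 24 mm up, origin under its middle. Rims 6 mm thick, 12 mm high on both long sides (130 mm free between) and the -x end. The open +x end drops into a steel trough: inside x = +130 to +210 mm, 76 mm to either side in y, floor 4 mm above the sideboard, its three outer walls 36 mm high.
- scraper: Beech scraper block, 100 mm long (its x) x 36 mm (y) x 42 mm (z), 110 g, origin at the centre of its volume, rubber-edged foot. It starts standing upright on the board at the rimmed end, roughly across the board. Works and may be stowed on any of its long faces.
- spoon: Wooden spoon, 190 mm long along its x, 14 mm thick all over, 50 g, lying on the sideboard. Origin at half thickness (7 mm up) at the place to grip, its balance point; handle 16 mm wide from x = -100 to +42 mm, round bowl 49 mm across to x = +90 mm. Absent in some runs.
- spoon_head (a point): Bowl end of the spoon, at half thickness (90 mm along x from the spoon's origin).
- spatula: Wooden slotted spatula, 190 mm long along its x, 50 g. Origin at half the handle's thickness (7 mm up) at the place to grip, near its balance point; handle 16 mm wide and 14 mm thick from x = -95 to +22 mm, flat blade 48 mm wide and 6 mm thick, flush with the underside, from +20 to +95 mm. Absent in some runs.
- spatula_head (a point): Blade end of the spatula (95 mm along x from the spatula's origin, level with the handle's mid-thickness; blade tip itself is 1 to 7 mm below).
- brush: Flat pastry brush, 140 mm long along its x, 50 g. Origin at half the handle's thickness (7 mm up) at the place to grip, near its balance point; handle 18 mm wide and 14 mm thick from x = -70 to +20 mm, then a steel ferrule 40 mm wide and stiff bristles 36 mm wide to x = +70 mm. Absent in some runs.
- shell1: Clam half-shell, a low white dome 30 mm across and 9 mm high, 12 g, lying dome up on the board; origin at the middle of its underside. Absent in some runs.
- shell2: Clam half-shell, a low white dome 30 mm across and 9 mm high, 12 g, lying dome up on the board; origin at the middle of its underside. Absent in some runs.
- shell3: Clam half-shell, a low white dome 30 mm across and 9 mm high, 12 g, lying dome up on the board; origin at the middle of its underside. Absent in some runs.
- shell4: Clam half-shell, a low white dome 30 mm across and 9 mm high, 12 g, lying dome up on the board; origin at the middle of its underside. Absent in some runs.
- shell5: Clam half-shell, a low white dome 30 mm across and 9 mm high, 12 g, lying dome up on the board; origin at the middle of its underside. Absent in some runs.
- shell6: Clam half-shell, a low white dome 30 mm across and 9 mm high, 12 g, lying dome up on the board; origin at the middle of its underside. Absent in some runs.
- jar1: Closed square glass spice jar, 42 x 42 mm, 62 mm high with its round steel cap (40 mm across, top 18 mm), 120 g, origin at the middle of its underside, z up through the cap. Starts standing in the spoon's compartment, where it does not belong.
- jar2: Closed square glass spice jar, 42 x 42 mm, 62 mm high with its round steel cap (40 mm across, top 18 mm), 120 g, origin at the middle of its underside, z up through the cap. Starts standing in the spatula's compartment, where it does not belong.

How it is judged:
By the outcome, as a careful person would: the job done as asked, in the order asked, and still so for the second after the job is handed in, with the robot touching nothing.
Of shell1, shell2, shell3, shell4, shell5, shell6 only 3 to 6 are there at a start; the rules pass over those that are not, and their reading is None.
Of spoon, spatula, brush only 2 to 3 are there at a start; the rules pass over those that are not, and their reading is None.
At some moment in a run one of spoon, spatula, brush may be knocked a few centimetres aside while the robot is not near it.
Once in a run the grip may slacken for a moment while it holds something.
It also fails if it takes over 210 s, if anything falls off the work surface, if the arm or the gripper's body presses on something with over 40 N, if the wrist force passes 120 N, or if a joint passes its speed limit or range.

## Working session

There is one attempt and no reset: what is moved stays moved. The work goes in short steps, each a Python script; the robot and the scene stay as the last script left them, time stands still between calls to the robot, and variables do not carry over. Pictures are saved under pics/ and viewed, about 12 in all and at most 16, crops included, and the job is handed in when it is done.

```bash
ls; mkdir -p pics; python3 - <<'E'
from plant import r
import cv2
for n in("top","side"):
    cv2.imwrite(f"pics/{n}0.png",cv2.cvtColor(cv2.resize(r.camera(n),(800,600),interpolation=cv2.INTER_CUBIC),cv2.COLOR_RGB2BGR))
    c=r.calibration(n);print(n,c["fx"],c["fy"],c["cx"],c["cy"],c["pose"])
o=r.get_obs();print(o)
E
```

```text
pics
top 447.52079042920303 447.52079042920303 259.30602892951435 195.1819425553156 [[-7.05838608e-03 -9.81178221e-01  1.92975328e-01  3.00627521e+02]
 [-9.99930261e-01  8.75266620e-03  7.92863850e-03 -2.01977247e+01]
 [-9.46845605e-03 -1.92905907e-01 -9.81171575e-01  1.20891053e+03]
 [ 0.00000000e+00  0.00000000e+00  0.00000000e+00  1.00000000e+00]]
side 370.91563049919665 370.91563049919665 252.1535029590877 189.27269551545976 [[-9.80599859e-01 -1.27796492e-01  1.48633686e-01  3.73120174e+02]
 [-1.95153117e-01  5.65238984e-01 -8.01511168e-01  7.65217338e+02]
 [ 1.84167615e-02 -8.14968066e-01 -5.79213152e-01  5.96066218e+02]
 [ 0.00000000e+00  0.00000000e+00  0.00000000e+00  1.00000000e+00]]
{'clock': 0.1, 'qpos': array([ 1.22287448e+00,  2.21165390e-01,  1.52750203e+00, -2.86471062e-05,
        1.39465806e+00, -1.26110485e-01]), 'qvel': array([-0.00034906, -0.00317696, -0.00082043,  0.00094223,  0.00048884,
       -0.00102277]), 'effort': array([ 5.77170922e-04, -4.98241711e+01, -3.90547514e+01, -1.32436458e-04,
        5.62541085e-03,  4.40127098e-05]), 'ee_pos': array([137.33371532, 609.17676169, 230.29456518]), 'tool_rot': array([-3.13987005e+00, -1.89976961e-04,  2.91978618e+00]), 'wrist_force': array([ 0.32983025,  0.17535117, -0.71015915]), 'wrist_torque': array([-0.00695889, -0.02070929,  0.00670131]), 'finger_gap': 85.3460833790604}
```

View pics/top0.png

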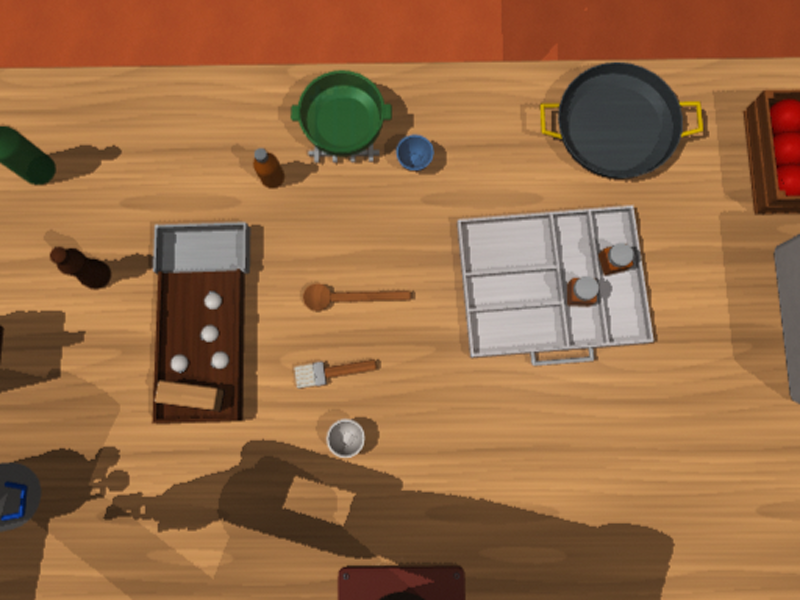

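View pics/side0.png

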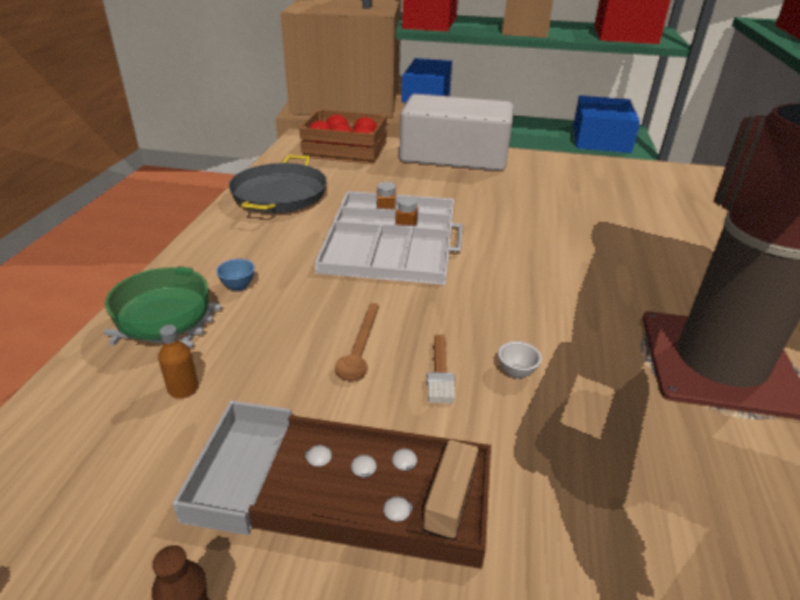

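Both pictures show four shells on the board, with the scraper at its rimmed end near (188,395) in the top view. The spoon is at (360,296) and the brush at (335,372). The jars are in the right-hand tray compartments, and there is no spatula. I'll enlarge the views to measure them.

```bash
cat > h.py <<'E'
import numpy as np, cv2
from plant import r
def crop(n,name,u0,v0,w,h,s):
    im=r.camera(n)[v0:v0+h,u0:u0+w]
    cv2.imwrite("pics/"+name,cv2.cvtColor(cv2.resize(im,None,fx=s,fy=s,interpolation=cv2.INTER_CUBIC),cv2.COLOR_RGB2BGR))
def p2w(n,u,v,z):
    c=r.calibration(n);T=np.array(c["pose"])
    d=T[:3,:3]@np.array([(u-c["cx"])/c["fx"],(v-c["cy"])/c["fy"],1])
    return T[:3,3]+d*(z-T[2,3])/d[2]
def w2p(n,p):
    c=r.calibration(n);T=np.array(c["pose"]);q=T[:3,:3].T@(np.array(p)-T[:3,3])
    return np.array([c["fx"]*q[0]/q[2]+c["cx"],c["fy"]*q[1]/q[2]+c["cy"]])
def cp(n,x,y,u0,v0,s,z): # crop pixel -> world
    return p2w(n,(x+.5)/s-.5+u0,(y+.5)/s-.5+v0,z)
E
python3 - <<'E'
from h import *
crop("top","a.png",92,135,180,140,4.4)
crop("top","b.png",285,125,140,115,5.2)
E
```

```text
(no output)
```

View pics/a.png

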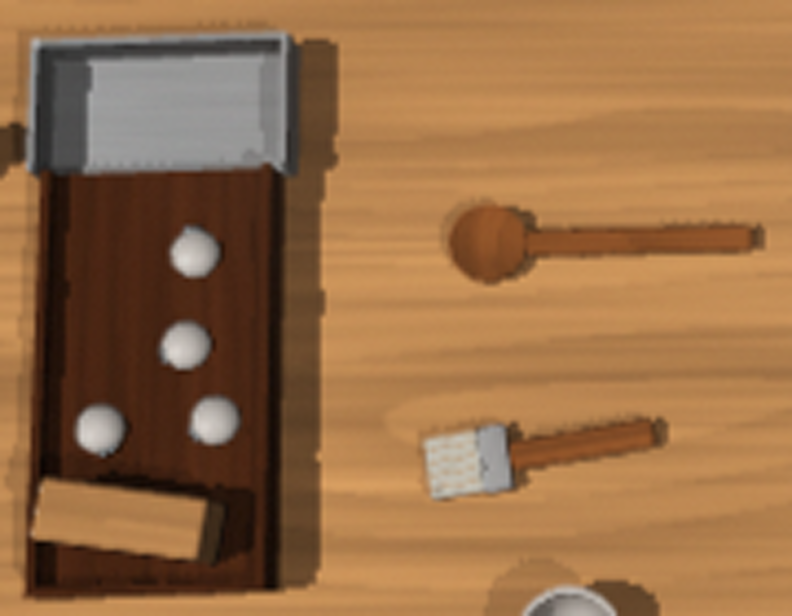

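View pics/b.png

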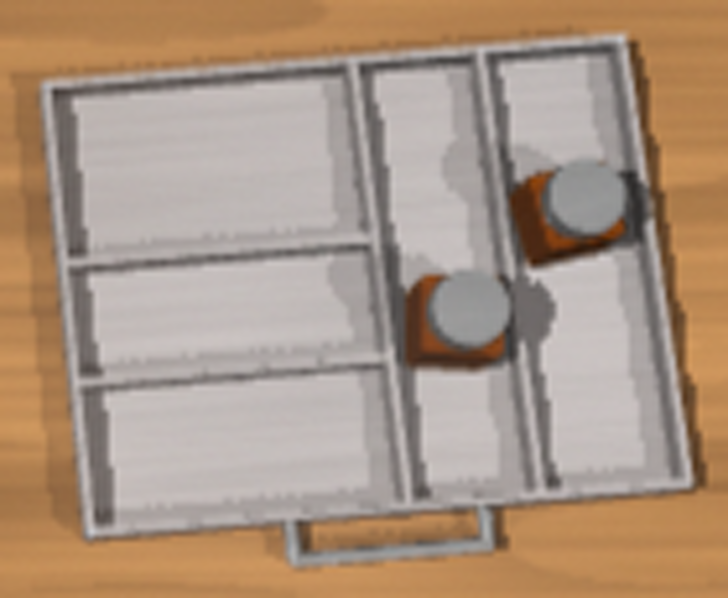

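Crop a (4.4x): the trough's outer corners are at (32,40) and (290,35), and the board's near corners at (27,595) and (277,588). Shells are at (195,251), (185,345), (100,428) and (214,420). The scraper top is bounded by (42,478), (216,500), (200,562) and (33,540).
Crop b (5.2x): the tray corners are at (43,85), (630,37), (693,487) and (90,538). The jar caps are at (470,309) and (588,197).

```bash
python3 - <<'E'
from h import *
np.set_printoptions(precision=1,suppress=True)
A=lambda x,y,z:cp("top",x,y,92,135,4.4,z)
B=lambda x,y,z:cp("top",x,y,285,125,5.2,z)
t=[B(*p,24)for p in[(43,85),(630,37),(693,487),(90,538)]]
print("tray",*t,"c",sum(t)/4,[np.linalg.norm(t[i]-t[(i+1)%4]) for i in range(4)])
ang=lambda d:np.degrees(np.arctan2(d[1],d[0]))
print(ang(t[0]-t[3]),ang(t[1]-t[2]),ang(t[0]-t[1])-90,ang(t[3]-t[2])-90)
b=[A(*p,36)for p in[(32,40),(290,35),(277,588),(27,595)]]
print("board",*b,ang(b[0]-b[3]),ang(b[1]-b[2]),ang(b[0]-b[1])-90,ang(b[3]-b[2])-90, np.linalg.norm(b[0]-b[3]),np.linalg.norm(b[0]-b[1]),np.linalg.norm(b[3]-b[2]))
s=[A(*p,66)for p in[(42,478),(216,500),(200,562),(33,540)]]
print("scr",*s,sum(s)/4,ang(s[0]-s[1]),ang(s[3]-s[2]),[np.linalg.norm(s[i]-s[(i+1)%4]) for i in range(4)])
for p in[(195,251),(185,345),(100,428),(214,420)]:print("shell",A(*p,28))
h,e=A(488,243,14),A(757,238,14);print("spoon",h,e,ang(h-e),np.linalg.norm(h-e))
h,e=A(428,467,10),A(660,432,12);print("brush",h,e,ang(h-e),np.linalg.norm(h-e))
print("j1",B(470,309,66),ang(B(408,360,40)-B(503,365,40))-90)
print("j2",B(588,197,66),ang(B(530,265,40)-B(625,235,40))-90)
E
```

```text
tray [ 685.5 -104.4   24. ] [ 709.  -417.1   24. ] [ 467.3 -432.3   24. ] [ 443.6 -123.2   24. ] c [ 576.4 -269.3   24. ] [np.float64(313.5690210527789), np.float64(242.20020614555193), np.float64(310.0389783315902), np.float64(242.65077658701736)]
4.44436076547385 3.609454656917936 4.297155038813074 4.383497355255884
board [679.1 428.3  36. ] [680.8 267.2  36. ] [340.6 262.3  36. ] [337.6 409.9  36. ] 3.070261844744631 0.8209543719068685 0.5777815888320958 1.1602323185188936 342.0165578377691 161.07300224924094 147.6507638641516
scr [403.7 394.4  66. ] [390.2 292.4  66. ] [354.7 300.1  66. ] [368.  397.4  66. ] [379.2 346.1  66. ] 82.4412288684369 82.21055037134879 [np.float64(102.85263756930931), np.float64(36.33160904884511), np.float64(98.22103856060839), np.float64(35.858216808040744)]
shell [545.6 322.5  28. ]
shell [487.2 325.9  28. ]
shell [437.  374.9  28. ]
shell [441.3 306.2  28. ]
spoon [551.9 144.4  14. ] [553.5 -22.5  14. ] 90.56910751419841 166.98873918818353
brush [413.6 179.2  10. ] [433.6  37.7  12. ] 98.05019137315021 142.91366891448135
j1 [ 552.4 -313.    66. ] -3.5987803129029174
j2 [ 609.9 -375.9   66. ] 17.21162508635925
```

```bash
cat >> h.py <<'E'
D=np.pi/180
BO,BY=np.array([468.5,340.5]),1.9
TO,TY=np.array([576.4,-269.3]),4.2
def fr(o,yaw,x,y):
    c,s=np.cos(yaw*D),np.sin(yaw*D);return o+np.array([c*x-s*y,s*x+c*y])
def ori(psi):return [np.pi,0,psi*D]
def st(t=""):
    o=r.get_obs();print(t,"t%.1f"%o["clock"],o["ee_pos"].round(1),"yaw%.1f"%(o["tool_rot"][2]/D),"gap%.1f"%o["finger_gap"],"F",o["wrist_force"].round(1));return o
Z=1.0 # sag compensation
def go(xy,z,psi):r.goto([xy[0],xy[1],z+Z],ori(psi))
def ln(xy,z,psi=None,v=150,f=None):return r.line_to([xy[0],xy[1],z+Z],None if psi is None else ori(psi),v=v,stop_force=f)
E
python3 - <<'E'
from h import *
s=[379.2,346.1]
go(s,130,82.3);st("above")
r.set_gripper(62)
ln(s,46,v=120);st("down")
r.set_gripper(0);st("grip")
p=fr(BO,BY,-88,0)
ln(p,49,90+BY,v=50);st("aligned")
hit=ln(p,45.5,v=30,f=6);o=st(f"low {hit}")
q=fr(BO,BY,118,0)
ln(q,46,v=80);st("pushed")
ln(q,110,v=120)
ln(fr(BO,BY,60,0),170,v=250);st()
crop("top","c.png",92,135,110,140,4.2)
E
```

```text
above t1.6 [379.2 346.9 131.5] yaw82.4 gap85.6 F [-0.1 -0.3  0.9]
down t2.8 [379.8 346.4  47.7] yaw82.3 gap62.0 F [-0.7 -0.3  0.5]
grip t3.2 [380.3 346.8  48.3] yaw82.3 gap34.6 F [-1.1 -0.1  6.3]
aligned t3.5 [380.3 337.4  49.8] yaw91.7 gap34.5 F [-0.8 -0.2 -1.2]
low True t3.7 [380.8 337.9  48.4] yaw91.8 gap34.7 F [-0.9 -0.6  4.2]
pushed t6.4 [585.6 345.6  48.4] yaw91.8 gap34.6 F [-7.5 -0.9 11.2]
 t7.6 [528.4 342.5 170.5] yaw91.9 gap34.8 F [-0.   0.4 -2. ]
```

View pics/c.png

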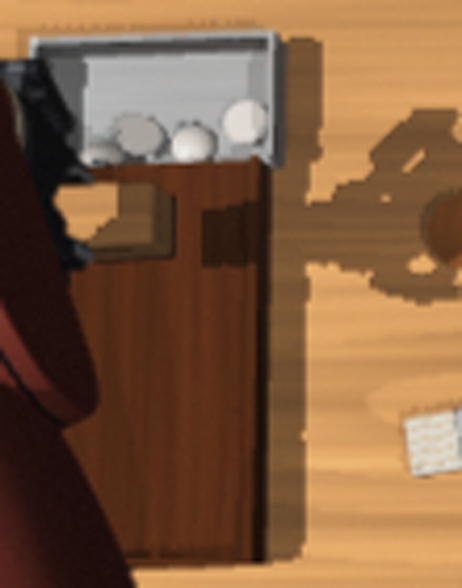

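All four shells appear to be in the trough, at (100,152), (138,135), (193,142) and (245,120). The leftmost is close to the edge, so I'll check it from the side.

```bash
python3 - <<'E'
from h import *
ln(fr(BO,BY,-60,-60),200,v=300);st()
crop("side","d.png",105,240,120,110,5)
E
```

```text
t8.3 [410.8 278.3 200.3] yaw91.8 gap34.7 F [ 0.5  0.4 -1.5]
```

View pics/d.png

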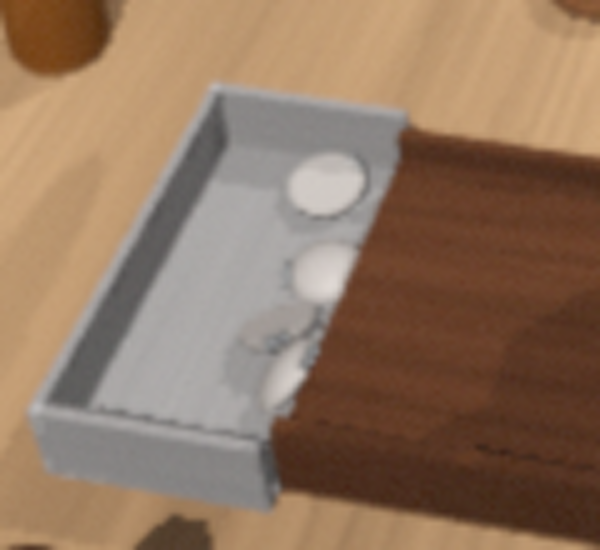

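All four shells are inside the trough. Next I'll stow the scraper and then move the jars.

```bash
cat >> h.py <<'E'
def slot(x,y):return fr(TO,TY,x,y)
E
python3 - <<'E'
from h import *
p=slot(-10,72)
go(p,120,90+TY);st("over")
ln(p,42,v=120)
hit=ln(p,22,v=30,f=5);st(f"low {hit}")
r.set_gripper(44);st("rel")
ln(p,110,v=150)
crop("top","e.png",285,125,140,115,5.2)
r.set_gripper(62)
j=[552.4,-313.]
go(j,120,86.4); st("jar1")
ln(j,33,v=120);st("down")
r.set_gripper(0);st("grip")
ln(j,62,v=100)
q=slot(71,112)
ln(q,62,90+TY,v=150);st("over")
hit=ln(q,30,v=30,f=5);st(f"low {hit}")
r.set_gripper(56)
ln(q,115,v=150);st()
crop("top","f.png",285,125,140,115,5.2)
E
```

```text
over t10.2 [ 561.5 -197.2  121.2] yaw94.3 gap34.9 F [-0.2  0.3 -1.9]
low True t11.5 [ 561.4 -198.4   28.4] yaw94.2 gap34.5 F [-0.2 -0.2  3.9]
rel t11.7 [ 560.2 -197.8   27.2] yaw94.2 gap43.7 F [ 0.6 -0.3 -0.1]
jar1 t13.3 [ 552.  -314.1  120.8] yaw86.3 gap61.9 F [ 0.6  0.3 -0.2]
down t14.2 [ 553.1 -313.2   34.8] yaw86.4 gap62.0 F [0.5 0.8 0.8]
grip t14.5 [ 553.6 -313.9   35.8] yaw86.4 gap40.8 F [0.4 0.  6.1]
over t16.3 [ 638.5 -152.8   62.7] yaw94.2 gap39.5 F [-0.4 -0.  -1.5]
low True t17.2 [ 638.6 -151.8   33.6] yaw94.2 gap39.9 F [-0.6  0.9  4.2]
 t18.2 [ 638.4 -152.2  115.2] yaw94.2 gap56.0 F [-0.2  0.7 -0.4]
```

View pics/f.png

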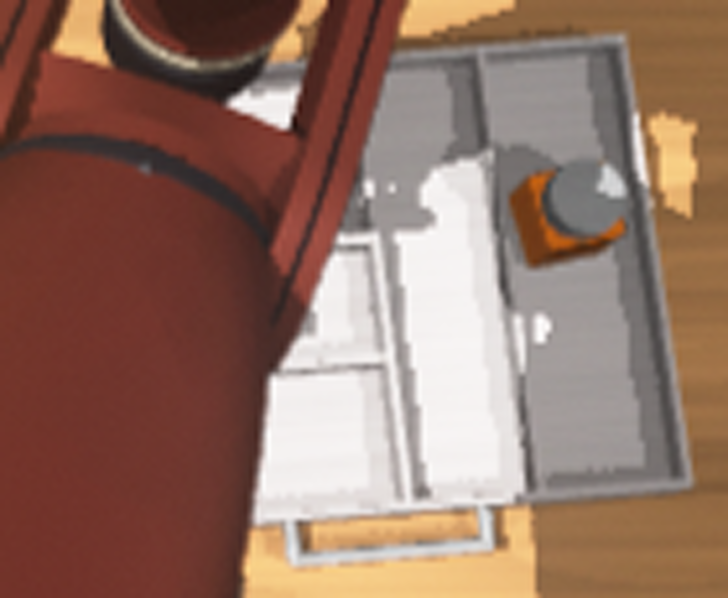

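Jar1 has left the spoon's compartment and jar2 stands undisturbed at about (588,197). I'll move jar2 next, then take a clear picture of the whole scene.

```bash
python3 - <<'E'
from h import *
r.set_gripper(62)
j=[609.9,-375.9]
go(j,120,107.2); st("jar2")
ln(j,33,v=120);st("down")
r.set_gripper(0);st("grip")
ln(j,62,v=100)
q=slot(71,32)
ln(q,62,90+TY,v=150);st("over")
hit=ln(q,30,v=30,f=5);st(f"low {hit}")
r.set_gripper(56)
ln(q,115,v=150)
go([330,230],260,90);st()
crop("top","g.png",90,115,360,190,2.2)
E
```

```text
jar2 t19.4 [ 610.  -374.8  120.6] yaw107.2 gap61.7 F [ 1.4  0.2 -0.8]
down t20.3 [ 610.6 -376.3   35. ] yaw107.2 gap61.8 F [ 0.3 -0.2  0.7]
grip t20.6 [ 611.1 -376.9   36.2] yaw107.2 gap40.7 F [-1.1 -0.6  6.1]
over t22.2 [ 644.6 -232.8   62.8] yaw94.2 gap40.7 F [ 0.4 -0.  -1.4]
low True t23.0 [ 644.5 -231.9   36.2] yaw94.2 gap40.6 F [-0.3  0.5  4.5]
 t26.1 [330.5 229.7 260.9] yaw89.9 gap56.2 F [-0.5  0.7 -1.1]
```

View pics/g.png

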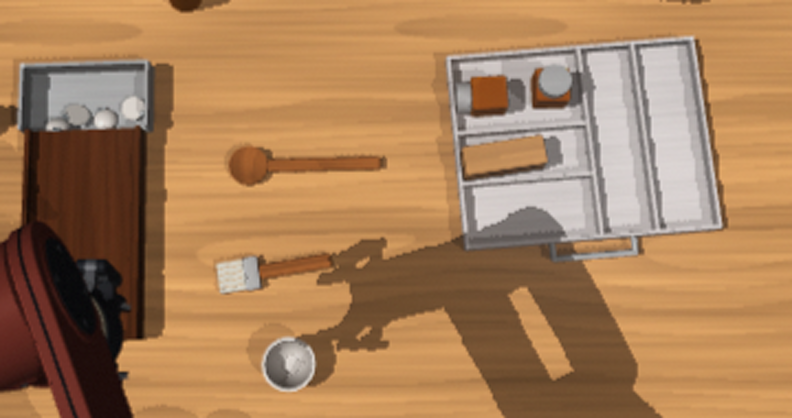

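Jar1, at (490,93), has tipped onto its side with its cap towards +y. Jar2 stands. I'll look closer, from the side as well.

```bash
python3 - <<'E'
from h import *
a=r.camera("top")[125:240,285:425];b=r.camera("side")[115:190,195:310]
a=cv2.resize(a,None,fx=3.4,fy=3.4,interpolation=cv2.INTER_CUBIC);b=cv2.resize(b,None,fx=2.8,fy=2.8,interpolation=cv2.INTER_CUBIC)
im=np.zeros((600,800,3),np.uint8);im[:a.shape[0],:a.shape[1]]=a;im[390:,800-b.shape[1]:]=b[:210]
cv2.imwrite("pics/h.png",cv2.cvtColor(im,cv2.COLOR_RGB2BGR))
E
```

```text
(no output)
```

View pics/h.png

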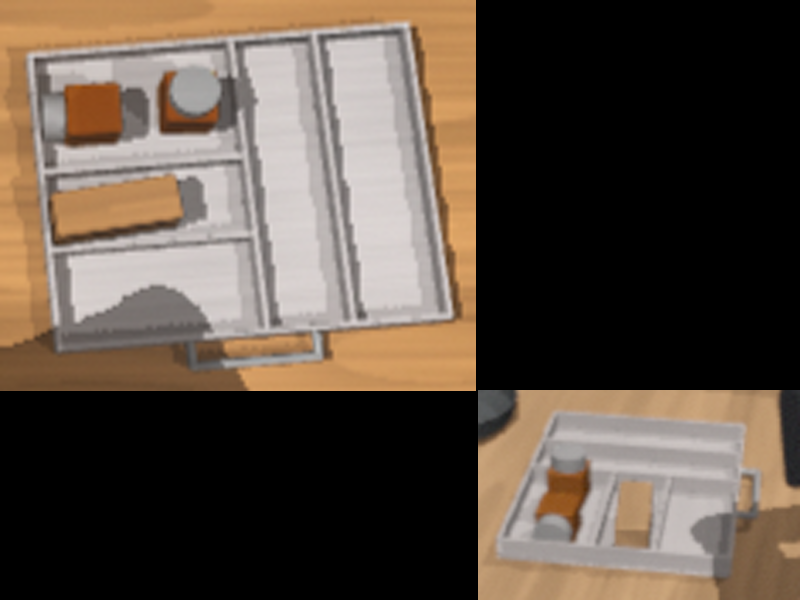

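```bash
cat >> h.py <<'E'
from scipy.spatial.transform import Rotation as Ro
def tilt(psi,th):
    R=Ro.from_euler('xyz',ori(psi))*Ro.from_euler('y',th,degrees=True)
    return R.as_euler('xyz'),R.as_matrix()[:,2]
def loc(p):
    d=np.array(p[:2])-TO;c,s=np.cos(TY*D),np.sin(TY*D);return np.array([c*d[0]+s*d[1],-s*d[0]+c*d[1]])
E
python3 - <<'E'
from h import *
np.set_printoptions(precision=1,suppress=True)
C=lambda x,y,z:cp("top",x,y,285,125,3.4,z)
ang=lambda d:np.degrees(np.arctan2(d[1],d[0]))
s=[C(*p,46)for p in[(52,192),(180,175),(183,222),(57,242)]]
print("scr",[loc(p) for p in s],loc(sum(s)/4),ang(s[0]-s[1])-90)
j=[C(*p,46)for p in[(66,86),(121,84),(121,140),(66,143)]]
c=sum(j)/4
print("j",[loc(p) for p in j],c,loc(c),ang(j[0]-j[1])-90,ang(j[3]-j[2])-90)
for th in(-50,40,50,-40):
    print(th,tilt(92,th))
    for q in [c[:2],(600,0),(560,-60),(450,-20),(620,30)]:
        for psi in ([92,-88] if q is c[:2] or th<-45 else range(-180,180,30)):
            e,z=tilt(psi,th);k=r.solve_ik([*q,90+0*z[2]],e);k2=r.solve_ik([*q,15],e)
            print("  ",np.array(q),psi,k is not None and k2 is not None,end=";")
    print()
E
```

```text
scr [array([  1.2, 150.4]), array([ 6.5, 49.1]), array([-31.1,  51. ]), array([-38.9, 150.4])] [-15.6 100.2] 7.217240385130367
j [array([ 86.1, 130.9]), array([84.2, 87.2]), array([38.5, 92.1]), array([ 39.7, 135.5])] [ 630.2 -153.6   46. ] [ 62.1 111.4] 1.5968537874313853 2.674536510434791
-50 (array([3.1, 0.9, 1.6]), array([ 0. , -0.8, -0.6]))
   [ 630.2 -153.6] 92 True;   [ 630.2 -153.6] -88 True;   [600   0] 92 True;   [600   0] -88 True;   [560 -60] 92 True;   [560 -60] -88 True;   [450 -20] 92 True;   [450 -20] -88 True;   [620  30] 92 True;   [620  30] -88 True;
40 (array([ 3.1, -0.7,  1.6]), array([-0. ,  0.6, -0.8]))
   [ 630.2 -153.6] -180 True;   [ 630.2 -153.6] -150 True;   [ 630.2 -153.6] -120 True;   [ 630.2 -153.6] -90 False;   [ 630.2 -153.6] -60 False;   [ 630.2 -153.6] -30 False;   [ 630.2 -153.6] 0 True;   [ 630.2 -153.6] 30 True;   [ 630.2 -153.6] 60 True;   [ 630.2 -153.6] 90 True;   [ 630.2 -153.6] 120 True;   [ 630.2 -153.6] 150 True;   [600   0] -180 True;   [600   0] -150 True;   [600   0] -120 True;   [600   0] -90 True;   [600   0] -60 False;   [600   0] -3
[... 3137 characters left out ...]
 [560 -60] -60 True;   [560 -60] -30 True;   [560 -60] 0 True;   [560 -60] 30 True;   [560 -60] 60 True;   [560 -60] 90 True;   [560 -60] 120 True;   [560 -60] 150 False;   [450 -20] -180 False;   [450 -20] -150 False;   [450 -20] -120 True;   [450 -20] -90 True;   [450 -20] -60 True;   [450 -20] -30 True;   [450 -20] 0 True;   [450 -20] 30 True;   [450 -20] 60 True;   [450 -20] 90 True;   [450 -20] 120 True;   [450 -20] 150 False;   [620  30] -180 False;   [620  30] -150 False;   [620  30] -120 False;   [620  30] -90 True;   [620  30] -60 True;   [620  30] -30 True;   [620  30] 0 True;   [620  30] 30 True;   [620  30] 60 True;   [620  30] 90 True;   [620  30] 120 True;   [620  30] 150 True;
```

The scraper is flat and inside its compartment. I carried jar1 too low over it, and the contact tipped the jar. I'll lift jar1 out onto the open table, stand it up there with a tilted grasp, then put it back.

```bash
python3 - <<'E'
from h import *
j=np.array([630.2,-153.6]);P=np.array([640.,-10.])
r.set_gripper(60)
go(j,140,92)
ln(j,27,v=120);st("down")
r.set_gripper(0);st("grip")
ln(j,105,v=120)
ln(P,105,v=180)
hit=ln(P,18,v=50,f=5);st(f"low {hit}")
r.set_gripper(60)
ln(P,110);
# tilted grasp, body centre P, axis +y (cap)
ax=np.array([-np.sin(2*D),np.cos(2*D)])
e,z=tilt(92,-50)
g=np.array([*(P+6*ax),30.]);t=g+19*z
r.goto(t+[0,0,90],e)
r.line_to(t,v=100);st("tilted down")
r.set_gripper(0);st("grip")
g1=g+[0,0,110];r.line_to(g1+19*z,v=120)
e2,z2=tilt(92,40)
r.goto(g1+19*z2,e2);st("stood")
crop("side","i0.png",190,120,150,110,5)
gf=np.array([*g[:2],28.])
hit=r.line_to(gf+19*z2+[0,0,15],v=120,stop_force=6)
hit=r.line_to(gf+19*z2-[0,0,6],v=25,stop_force=5);st(f"low {hit}")
crop("side","i.png",190,120,150,110,5)
E
```

```text
down t29.4 [ 631.1 -153.9   29.1] yaw92.0 gap59.8 F [-0.2  0.1  0.8]
grip t29.7 [ 631.6 -154.1   29.8] yaw92.0 gap40.5 F [-0.1 -0.2  6.5]
low True t32.9 [639.8  -9.9  25.9] yaw92.0 gap40.6 F [-0.8  0.9  4.9]
tilted down t35.8 [640.9 -18.4  18.5] yaw91.9 gap59.8 F [-0.6 -0.2 -0.5]
grip t36.1 [641.1 -18.3  19. ] yaw91.9 gap41.1 F [0.3 1.4 3.9]
stood t38.5 [638.5   8.8 124.4] yaw91.9 gap41.3 F [-0.4 -0.1 -1.4]
low True t40.1 [639.4   8.2  15. ] yaw92.0 gap41.5 F [-0.2 -0.5  3.6]
```

View pics/i.png

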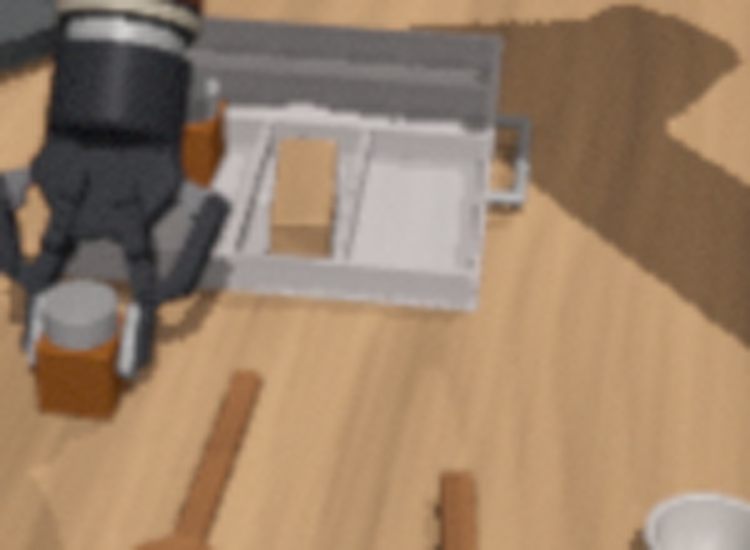

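Jar1 is upright on the table, with its base at about (80,395) in the crop. I'll release it, regrasp from above and place it.

```bash
python3 - <<'E'
from h import *
e2,z2=tilt(92,40)
r.set_gripper(64)
p=r.get_obs()["ee_pos"];r.line_to(p-110*z2,v=150)
J=[639.5,5.]
go(J,125,92)
ln(J,23,v=100);st("down")
r.set_gripper(0);st("grip")
ln(J,115,v=120)
q=slot(71,112)
ln(q,115,90+TY,v=150);st("over")
hit=ln(q,40,v=100,f=6);print(hit)
hit=ln(q,20,v=25,f=5);st(f"low {hit}")
r.set_gripper(56)
ln(q,115,v=150)
go([400,300],300,90);st()
im=r.camera("top")
a=im[125:240,285:425];b=im[160:265,175:285]
a=cv2.resize(a,None,fx=3,fy=3,interpolation=cv2.INTER_CUBIC);b=cv2.resize(b,None,fx=3.4,fy=3.4,interpolation=cv2.INTER_CUBIC)
o=np.zeros((600,800,3),np.uint8);o[:345,-420:]=a;o[-357:,:374]=b
cv2.imwrite("pics/k.png",cv2.cvtColor(o,cv2.COLOR_RGB2BGR))
E
```

```text
down t43.1 [640.3   5.   25. ] yaw92.0 gap64.1 F [-0.3 -0.3 -0. ]
grip t43.5 [640.5   4.9  25.3] yaw92.0 gap40.6 F [0.6 0.2 4.6]
over t45.6 [ 639.  -151.5  115.9] yaw94.2 gap40.4 F [-0.1  0.  -1. ]
False
low True t47.0 [ 639.2 -152.5   29.3] yaw94.2 gap40.9 F [-1.1 -0.3  4.2]
 t50.0 [400.5 299.4 300.5] yaw89.9 gap56.2 F [-0.   0.1  0.5]
```

View pics/k.png

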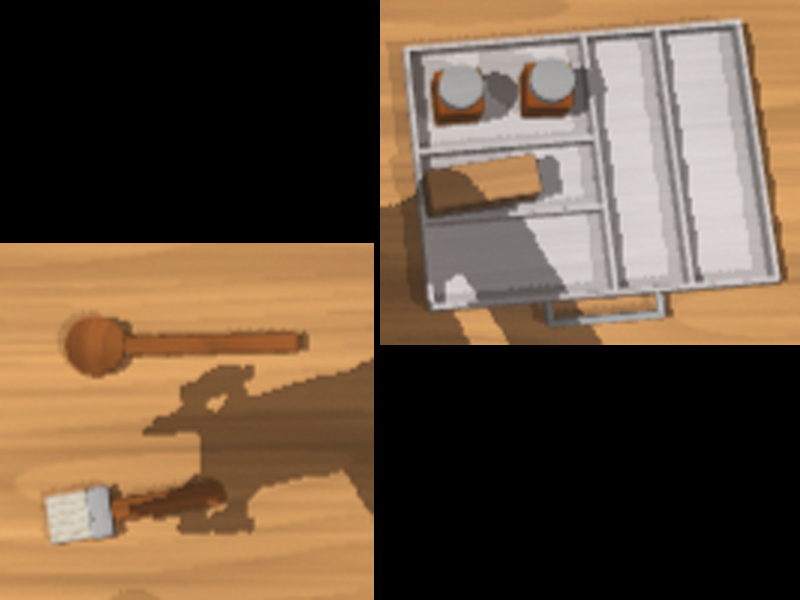

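Both jars stand in their compartment, and the spoon and brush have not moved. Spoon next, then the brush.

```bash
cat > pick.py <<'E'
from h import *
def pick(s,psi,q,psi2,rel,zt):
    r.set_gripper(50)
    go(s,110,psi);ln(s,4,v=100);st("down")
    r.set_gripper(0);st("grip")
    ln(s,120,v=120);o=st("up")
    if o["finger_gap"]<10:raise SystemExit("lost")
    go(q,120,psi2);st("over")
    ln(q,45,v=120)
    hit=ln(q,zt,v=25,f=4);o=st(f"low {hit}")
    crop("side","l%d.png"%rel,190,115,150,110,5)
    r.set_gripper(rel);st("rel")
    ln(q,120,v=120)
E
python3 - <<'E'
from pick import *
print([r.solve_ik([*slot(5,-44),9.],ori(p)) is not None for p in(4.2,-175.8)])
pick(np.array([552.5,78.9]),90.5,slot(5,-44),4.2,28,6)
go([400,300],300,90)
im=r.camera("top")
a=im[125:240,285:425];b=im[160:265,175:285]
a=cv2.resize(a,None,fx=3,fy=3,interpolation=cv2.INTER_CUBIC);b=cv2.resize(b,None,fx=3.4,fy=3.4,interpolation=cv2.INTER_CUBIC)
o=np.zeros((600,800,3),np.uint8);o[:345,-420:]=a;o[-357:,:374]=b
cv2.imwrite("pics/m.png",cv2.cvtColor(o,cv2.COLOR_RGB2BGR))
E
```

```text
[True, True]
down t52.8 [553.3  78.9   5.8] yaw90.5 gap50.1 F [ 0.6  0.1 -0.4]
grip t53.2 [553.2  78.9   5.9] yaw90.5 gap13.8 F [-1.4  0.   5.5]
up t54.3 [551.7  78.9 119.9] yaw90.5 gap13.6 F [ 0.2  0.1 -1. ]
over t55.8 [ 584.8 -311.6  120.7] yaw4.3 gap14.1 F [-0.2  0.8 -1.1]
low True t57.8 [ 584.5 -312.7    9.9] yaw4.2 gap13.8 F [-0.4 -0.7  4.5]
rel t58.2 [ 583.2 -311.8    8.1] yaw4.2 gap28.1 F [-1.3 -0.6  0.3]
```

View pics/m.png

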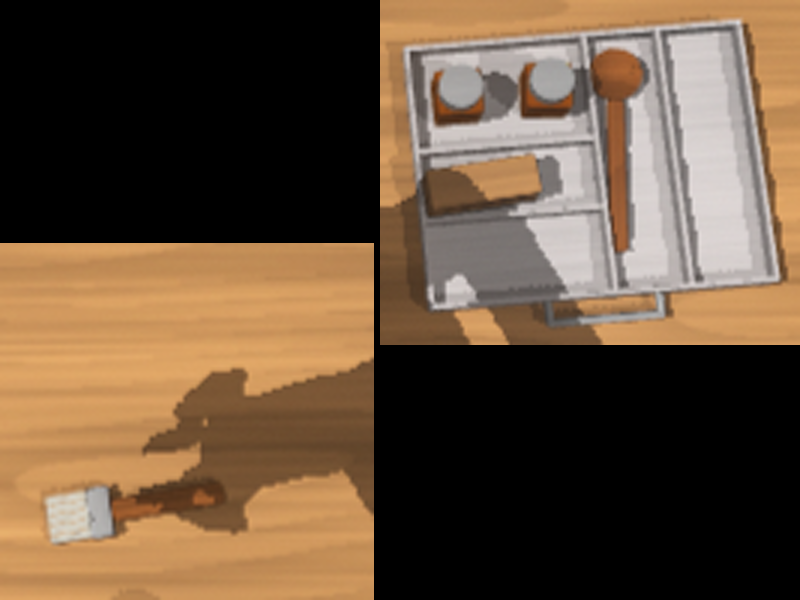

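```bash
python3 - <<'E'
from h import *
b=p2w("top",(618-380+.5)/3-.5+285,75.5/3-.5+125,18);h=p2w("top",(623-380+.5)/3-.5+285,250.5/3-.5+125,18)
print(b,h,loc(b),loc(h))
crop("side","n.png",195,112,120,80,6)
E
```

```text
[ 660.35359006 -300.5585882    18.        ] [ 497.14970926 -296.5307575    18.        ] [ 81.43880813 -37.32325213] [-81.03179386 -21.35348027]
```

View pics/n.png

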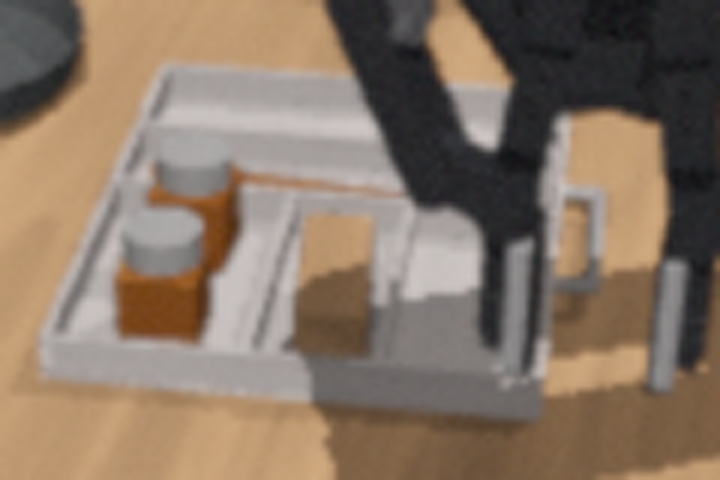

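The spoon lies in its slot but has shifted towards the left divider, about 5° off lengthwise. I'll place the brush, then check the spoon closely.

```bash
python3 - <<'E'
from pick import *
pick(np.array([423.6,108.4]),98.0,slot(-81,72),94.2,34,6)
go([330,330],300,90);st()
im=r.camera("top");sd=r.camera("side");l=cv2.imread("pics/l28.png")[:,:,::-1]
a=cv2.resize(im[125:240,285:425],None,fx=4,fy=4,interpolation=cv2.INTER_CUBIC)
b=cv2.resize(sd[112:186,195:305],None,fx=3.6,fy=3.6,interpolation=cv2.INTER_CUBIC)[:266]
c=cv2.resize(l,None,fx=.53,fy=.53)[:,:397]
o=np.zeros((600,800,3),np.uint8);o[:b.shape[0],:b.shape[1]]=b;o[-c.shape[0]:,:c.shape[1]]=c
a=a[:,160:560];o[:460,400:]=a
e=cv2.resize(im[120:165,340:400],(186,140));o[460:,400:586]=e
cv2.imwrite("pics/o.png",cv2.cvtColor(o,cv2.COLOR_RGB2BGR))
E
```

```text
down t64.3 [424.2 108.5   5.6] yaw98.0 gap50.1 F [-0.1 -0.   0. ]
grip t64.7 [424.3 108.4   5.8] yaw98.0 gap16.2 F [-1.  -0.1  6.8]
up t65.8 [422.9 108.3 120.1] yaw98.0 gap15.9 F [-0.9 -0.6 -0.7]
over t67.0 [ 490.2 -202.3  120.6] yaw94.2 gap16.3 F [ 0.9  0.3 -0.7]
low True t69.1 [ 490.2 -203.4    9.8] yaw94.2 gap16.1 F [-1.6  0.   4. ]
rel t69.5 [ 489.1 -202.7    8.6] yaw94.2 gap34.0 F [ 0.1 -0.4 -0.6]
 t72.7 [330.4 329.4 300.5] yaw89.9 gap33.9 F [-0.1 -0.3  0.2]
```

View pics/o.png

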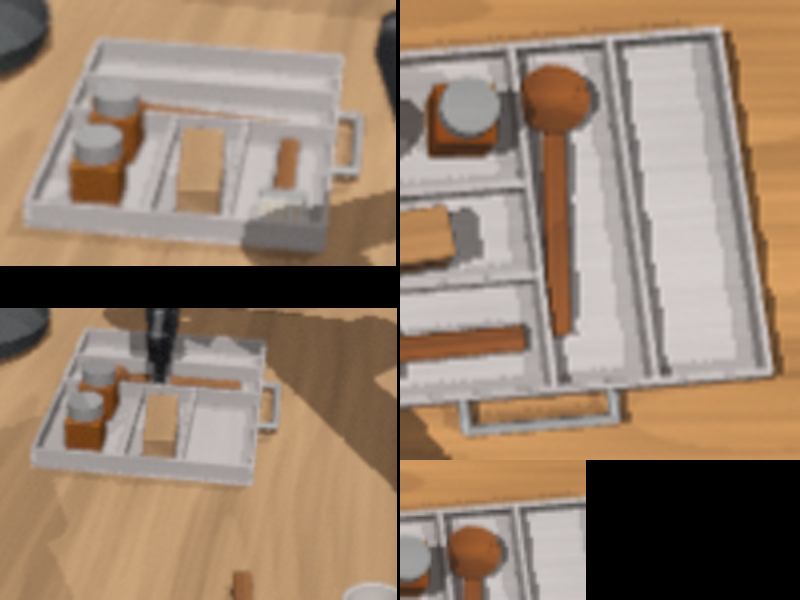

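The spoon was aligned when lowered and now rests against the left divider. It looks flat, inside its slot, with the bowl away from the pull. I'll take one last overall look before handing in.

```bash
python3 - <<'E'
from h import *
go([380,30],330,90);st()
crop("top","p.png",90,115,350,170,2.25)
E
```

```text
t74.0 [380.1  30.4 330.9] yaw90.0 gap34.4 F [ 1.   0.7 -0.8]
```

View pics/p.png

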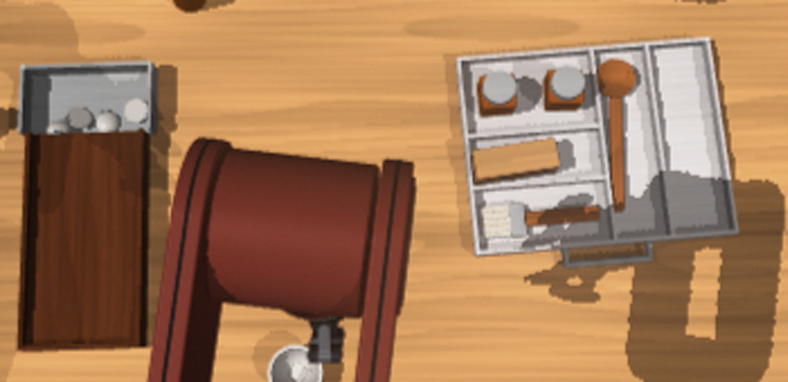

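Everything is in place: four shells in the trough (60–140, 105–130), jars at (497,90) and (565,88), scraper at (515,160), brush at (540,217), and the spoon with its head away from the pull.

```bash
python3 -c "
from plant import r
r.wait(0.5);print(r.sign_off())"
```

```text
the job is handed in; nothing more can be done
None
```

The job is handed in at about 75 s of the 210 s. The four shells were wiped into the trough with the scraper in one pass, and the scraper, both jars, spoon and brush are in their compartments. There was no spatula in this run.

**What went wrong along the way:** I carried jar1 too low. It apparently hit the scraper, which ended about 28 mm further left than I set it down, and the jar tipped over as I placed it. I stood jar1 up on the table with a tilted grasp and put it back upright.

**Last checks, from the camera pictures:**
- **Shells:** the last view shows all four in the trough and none on the board. The fingers stayed above shell height during the wipe.
- **Jars and brush:** both jars stand upright in the compartment farthest from the pull. The brush lies in the compartment nearest the pull.
- **Scraper:** it lies flat and lengthwise in its compartment, about 3° off and close to the left wall.
- **Spoon:** it was aligned when lowered but later found against the left divider, 5–6° off lengthwise. It may have been knocked, or dragged on release. It looks flat, inside its compartment, with its head away from the pull. There was no room for a finger beside it, so I left it there.

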